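# Clear the box gluer's catch tray: sleeve onto the drying rack, lid into the tote

### The job

Clear the gluing machine's sloping catch tray. First hang the long open-ended sleeve (its glue is still wet) on the drying rack so that it sits level astride the wooden bar, one side panel down each side; then put the shallow box lid into the grey tote, flat on the tote's floor with its open side down. Lower both into place rather than dropping them, and leave the tape roll, the red gift box and the pile of boards where they are.

Things in the scene. Friction and masses are not known exactly. Their poses are not given: they have to be found in the camera images.
- sleeve: loose rigid greyboard sleeve, an upside-down U channel open below and at both ends: 120 mm long (x), 56 wide outside (y), 75 tall (z, up through the crown), panels 4 thick, 48 clear inside; 110 g. Origin: midway between the lower edges of its two side panels. Starts on the catch tray, crown up, x up the slope, z square to the slope. Either way round is the same
- sleeve_crown (a point): on the sleeve: centre of the underside of its top panel (71 mm above the sleeve's origin along its z); the face that rests on the rack's bar. Axes as the sleeve
- lid: loose shallow box lid of the same greyboard, closed on top and all round, open below: 120 mm long (x), 66 wide outside (y), 28 tall (z), 4 thick; 80 g. Origin: centre of its open underside (rim plane). Starts on the tray beside the sleeve, open side down, x up the slope, z square to the slope. Sleeve and lid may be in either place
- tray: gluing machine with steel catch tray, fixed. Origin on the table under the tray; x into the machine, z up. Ramp 296 mm wide (y) rising 35 deg to +x, surface 85 mm high at x = 0; 20 mm lip 60 mm down the slope from there, 20 mm side walls. Parts lie at x = 0, y about +-65 mm, lower ends at the lip. Machine front at x = 92 mm, 292 high, 360 wide, 260 deep
- rack: drying rack, fixed: one level wooden bar along its y, 22 mm wide (x), 30 deep, top 200 mm above the table, 270 long between two steel posts at y = +-145 mm (20 mm square, 215 tall, each on a foot 90 mm long in x, 12 high). Origin on the table below the bar's middle, z up
- rack_top (a point): middle of the top face of the rack's bar; axes as the rack (bar along y)
- tote: shallow open tote of grey plastic, fixed: 200 mm (x) by 260 mm (y) outside, 75 mm high, walls and floor about 6 mm thick. Origin: centre of its underside on the table, z up
- tote_in (a point): centre of the tote's inner floor, axes as the tote
- tape: bystander: roll of yellow packing tape lying flat, 100 mm outside diameter, 48 mm high; origin: centre of its underside
- giftbox: bystander: closed red gift box, 90 x 90 x 60 mm high; origin: centre of its underside
- boards: bystander: pile of greyboard sheets, 110 mm (x) x 160 mm (y) x 60 mm high; origin: centre of its underside

How it is judged:
By the outcome, as a careful person would: the job done as asked, in the order asked, and still so for the second after the job is handed in, with the robot touching nothing.
It also fails if it takes over 72 s, if anything falls off the work surface, if the arm or the gripper's body presses on something with over 40 N, if the wrist force passes 120 N, or if a joint passes its speed limit or range.

### The arm

A 6-joint arm with a two-finger parallel gripper is mounted at the origin on the work surface. World frame = base frame: x ahead of the robot, y to its left, z up, the work surface at z = 0. Lengths are in mm, angles in degrees, forces in N, time in s.
With the tool pointing down it reaches from about 325 to 775 mm from the base axis. Payload 5.5 kg.
Tool frame: the origin (TCP) lies midway between the tips of the shut fingers; the grasp point (between the pads) lies 19 mm behind it; z points along the fingers, y is the line along which they close (so a half turn about z gives the same grasp; the last joint's range is limited). The gripper opens to 88 mm and grips with 3 to 60 N. Pads are 20 mm wide; open, the fingers measure 115 mm over their backs; the gripper's body (75 mm by 178 mm) begins 61 mm behind the grasp point.
Start: joints at [60.12, 5.22, 70.514, -0, 104.267, -3.249], TCP at [268.953, 536.359, 222.631] pointing down, gripper open.
Joint ranges: [-164.24, 164.24], [-49.07, 125.15], [9.68, 141.18], [-86.29, 266.29], [3.28, 154.24], [-151.56, 151.56]. Speed limits (degrees/s): [147.25, 147.25, 172.46, 180, 180, 180].

### API

Orientations are given as [roll, pitch, yaw] about the fixed x, y, z axes, in that order (R = Rz(yaw) Ry(pitch) Rx(roll)).
In Python, from rig import * gives the robot as it stands. The module is installed in compiled form; this text tells all that it offers.
- The arm moves only by the shell command python3 -m inch 'ROWS' [OPENING] [FORCE]. ROWS is JSON, one flat list of numbers, 6 for each row, row after row: the shift along the world's x, y, z as a fraction of full scale, then the turn, a rotation vector about the world's x, y, z as a fraction of full scale. A call has exactly 8 rows; each row is the pose to reach, as a shift and turn from the pose commanded when the call began, turning the shorter way round; what a row does not reach only later rows make up. Full scale, the value 1, is 0.5 m for a shift and pi rad for a turn. A row lasts 1/12 s, in which the tool goes at most 41.7 mm and 7.16 degrees, less where a joint would pass 70% of its speed; a pose out of reach is approached as far as the arm can. A call with a number of a shift or a turn outside -1 to 1 is refused whole. A call with a gripper value outside its range is refused whole. OPENING is the opening, from -1 (shut) to 1 (fully open), set as the call begins (- or left out, the last holds). The fingers move at their own pace and stop on an object; FORCE is the grip in N (left out, the last holds). Time passes only in rows, so rows that repeat a pose let the fingers close, or fill a call up. It gives the time, the measured TCP pose, the force, the opening and the grip force at its end, in the units of the state.
- get_state(): the state, without advancing time (a new reading comes with each control period).
- snapshot(name): name is "side" or "top" or "wrist"; returns the picture (480x640x3 uint8, blue, green, red); there is no depth.
- camera_params(name): a dict with "fovy" (degrees; the focal length in pixels is half the picture's height over the tangent of half this angle, whatever the lens; pixels are square), "cx", "cy" (the principal point, pixels), "extrinsics" (4x4, takes a point from camera to world coordinates). Camera axes: x right, y up, looking along -z (the intrinsics and any distortion apply to the point x, -y, -z); pixel columns grow to the right and rows downward; lengths in mm; the calibration is good to about 2 mm. A picture is of the moment at which its call begins: read the wrist's pose just before it. camera_params takes no time and is no camera call; for the wrist camera it gives the pose at the moment of the call.
- sign_off(): hands the job in; it is judged then, once.
The state is a dict: "time_s": time; "qpos": joint angles; "qvel": joint speeds; "joint_torque": joint torques, N m; "eef_pos": TCP position; "tool_rot": TCP orientation; "wrist_force": force on the tool from outside, world axes, zero at the start; "torque": the same for the moment, N m; "grip_width": finger opening in mm; "finger_force": force on a finger pad.
Only numpy, scipy, OpenCV 4.12 (cv2) and the standard library are available. Lean on these libraries where they do the work, as an engineer would, in place of code of your own. Each camera call takes 0.05 s, during which the arm holds its last target. There are 200 camera calls.

## Working session

There is one attempt and no reset: what is moved stays moved. The work goes in short steps, Python scripts to look and compute and a shell command to move; the robot and the scene stay as the last step left them, time stands still between calls to the robot, and variables do not carry over. Pictures are saved under pics/ and viewed, at most 13 in all, crops included, and the job is handed in when it is done.

```bash
mkdir -p pics
python3 - <<'E'
from rig import *
import cv2,numpy as np
for n in("side","top"):
    cv2.imwrite(f"pics/{n}0.png",snapshot(n))
    p=camera_params(n);print(n,p)
s=get_state();print(s)
E
```

```text
side {'fovy': 51.30278831324051, 'cx': 322.98680282204737, 'cy': 239.4260729632358, 'extrinsics': array([[ 9.58329719e-01,  2.00277306e-01, -2.03698676e-01,
         3.90734826e+02],
       [-2.85664359e-01,  6.71491061e-01, -6.83736521e-01,
        -6.79963179e+02],
       [-1.55068158e-04,  7.13434479e-01,  7.00721928e-01,
         7.83814238e+02],
       [ 0.00000000e+00,  0.00000000e+00,  0.00000000e+00,
         1.00000000e+00]])}
top {'fovy': 51.034436353911346, 'cx': 323.00181992596674, 'cy': 237.97628225090543, 'extrinsics': array([[ 1.41925626e-02,  9.94211773e-01, -1.06496578e-01,
         4.65961798e+02],
       [-9.99899165e-01,  1.41630218e-02, -1.03372724e-03,
        -3.66348406e+01],
       [ 4.80569566e-04,  1.06500511e-01,  9.94312531e-01,
         1.26339033e+03],
       [ 0.00000000e+00,  0.00000000e+00,  0.00000000e+00,
         1.00000000e+00]])}
{'time_s': 0.1, 'qpos': array([ 6.01205486e+01,  5.25784663e+00,  7.05742889e+01, -2.97526332e-03,
        1.04267085e+02, -3.24735932e+00]), 'qvel': array([-0.06015804, -0.07243441, -0.19539574, -0.03731593, -0.04608116,
        0.09759225]), 'joint_torque': array([ 3.27773865e-03, -4.47856665e+01, -4.07572818e+01,  7.00422633e-02,
        2.83584074e-02, -1.01977810e-04]), 'eef_pos': array([268.8274694 , 536.10710466, 221.63667406]), 'tool_rot': array([-1.79900776e+02, -2.74036336e-03,  1.53367175e+02]), 'wrist_force': array([0.67392427, 0.17918393, 0.09188304]), 'torque': array([ 0.05156247,  0.04051769, -0.03041617]), 'finger_force': 0.0, 'grip_width': 87.95719109661769}
```

View pics/top0.png

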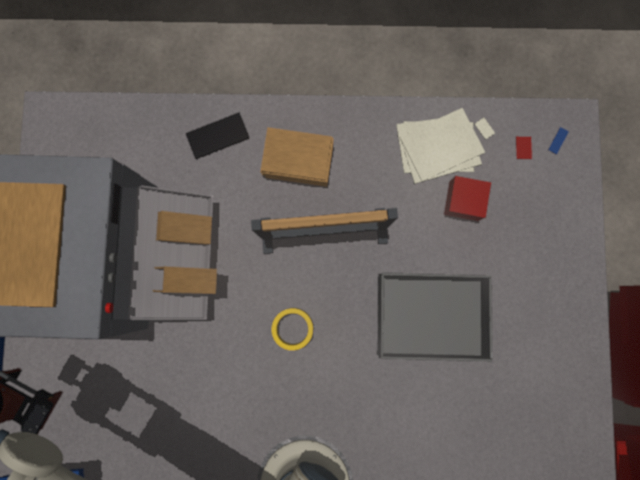

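View pics/side0.png

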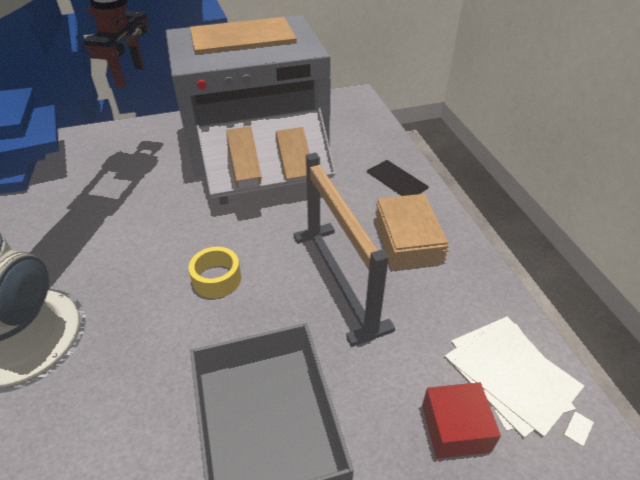

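The top view has +x up and +y left. The tray is at (185,250), and its upper part (185,228) looks like the lid, while the lower one (190,280) looks like the sleeve (taller, with a longer shadow). The rack bar runs (262,222)-(390,215), the tote is at (435,316) and the tape at (292,329). The side view agrees: sleeve at (243,155), lid at (293,152). Next I'll measure the corners.

```bash
cat > h.py <<'E'
from rig import *
import cv2,numpy as np
def ray(p,uv):
    f=240/np.tan(np.radians(p["fovy"]/2));E=np.array(p["extrinsics"])
    d=np.array([(uv[0]-p["cx"])/f,-(uv[1]-p["cy"])/f,-1.]);d=E[:3,:3]@d
    return E[:3,3],d/np.linalg.norm(d)
def plane(p,uv,z):
    o,d=ray(p,uv);return o+d*(z-o[2])/d[2]
def tri(obs):
    A=np.zeros((3,3));b=np.zeros(3);L=[]
    for p,uv in obs:
        o,d=ray(p,uv);P=np.eye(3)-np.outer(d,d);A+=P;b+=P@o;L.append((o,P))
    X=np.linalg.solve(A,b);return X,max(np.linalg.norm(P@(X-o)) for o,P in L)
def proj(p,X):
    f=240/np.tan(np.radians(p["fovy"]/2));E=np.linalg.inv(np.array(p["extrinsics"]))
    c=E[:3,:3]@X+E[:3,3];return np.array([p["cx"]+f*c[0]/-c[2],p["cy"]-f*c[1]/-c[2]])
E
python3 - <<'E'
from h import *
for n in("top","side"):
    im=cv2.imread(f"pics/{n}0.png");h=cv2.cvtColor(im,cv2.COLOR_BGR2HSV)
    m=cv2.inRange(h,(8,90,60),(22,255,255))
    cs,_=cv2.findContours(m,0,2)
    for c in cs:
        if cv2.contourArea(c)>250:
            a=cv2.approxPolyDP(c,3,True)[:,0].tolist();print(n,cv2.contourArea(c),a)
a=cv2.imread("pics/top0.png")[170:340,110:410];b=cv2.imread("pics/side0.png")[90:260,190:490]
cv2.imwrite("pics/crop1.png",cv2.resize(np.vstack([a,b]),None,fx=1.76,fy=1.76,interpolation=cv2.INTER_CUBIC))
E
```

```text
top 1250.5 [[158, 267], [164, 269], [163, 289], [159, 291], [215, 292], [215, 269]]
top 1446.0 [[158, 213], [157, 239], [210, 242], [210, 217]]
top 1195.0 [[387, 214], [377, 210], [262, 220], [263, 230], [381, 221], [387, 219]]
top 7179.5 [[0, 182], [0, 304], [53, 306], [64, 186]]
top 3226.0 [[267, 129], [263, 174], [326, 185], [331, 137]]
side 590.5 [[239, 268], [225, 279], [225, 286], [223, 281], [200, 284], [192, 277], [193, 286], [201, 295], [223, 296], [237, 286]]
side 416.5 [[230, 256], [212, 251], [204, 257], [205, 253], [196, 260], [199, 267], [195, 264], [199, 275], [208, 264], [210, 267], [228, 262], [225, 266], [229, 270]]
side 3603.5 [[423, 194], [378, 199], [377, 212], [381, 216], [376, 222], [381, 222], [377, 224], [382, 226], [378, 226], [388, 255], [392, 255], [393, 268], [399, 264], [406, 267], [408, 263], [414, 266], [415, 262], [418, 265], [418, 261], [425, 264], [431, 256], [435, 263], [436, 247], [440, 249], [435, 253], [440, 255], [438, 259], [440, 255], [445, 258], [437, 252], [447, 250], [446, 241]]
side 1035.5 [[310, 167], [368, 258], [375, 248], [320, 167]]
side 1144.0 [[302, 128], [277, 131], [286, 178], [306, 174], [304, 155], [308, 152]]
side 1210.5 [[250, 127], [227, 130], [236, 180], [260, 176]]
side 2468.0 [[295, 38], [283, 17], [190, 27], [196, 52], [278, 44]]
```

View pics/crop1.png

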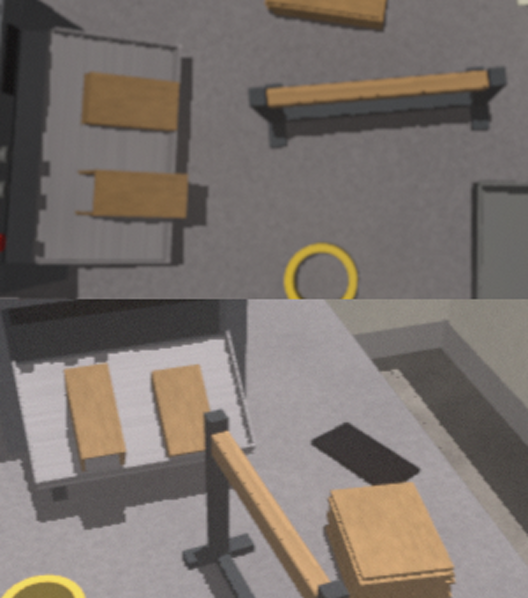

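The crop confirms it. The sleeve is the small-x part, with its panel ends visible up the slope; the lid is the large-x part.

Run:
```python
from h import *
np.set_printoptions(precision=1,suppress=True)
T,S=camera_params("top"),camera_params("side")
P={"sl_up_a":((164,268.5),(227,129.5)),"sl_up_b":((163.5,290.5),None),"sl_up_hiX":((164,268.5),(250.5,126.5)),"sl_up_loX":((163.5,291),(227,129.5)),"sl_dn_hiX":((216,268.5),(260,178)),"sl_dn_loX":((216,293),(236.5,180)),
"lid_up_hiX":((158,212),(302.5,127.5)),"lid_up_loX":((157,240),(277,130.5)),"lid_dn_hiX":((210.5,216),(312,173)),"lid_dn_loX":((210.5,243),(286,178.5)),
"bar_far":((262,225),(315,167)),"bar_near":((387,216.5),(371.5,253))}
for k,(a,b) in P.items():
    if b and k!="sl_up_a": print(k,*tri([(T,a),(S,b)]))
for k,uv in {"toteNE":(381,275),"NW":(489,276),"SW":(490,358),"SE":(380,357)}.items(): print(k,plane(T,uv,75))
print("wrist",camera_params("wrist"))
```

```text
sl_up_hiX [512.8 306.6 177. ] 1.6344061212648318
sl_up_loX [462.2 304.8 179.6] 0.6926459196348506
sl_dn_hiX [513.  210.6 103.1] 2.9187945455949142
sl_dn_loX [458.9 206.3 112.4] 0.9518024546652524
lid_up_hiX [642.4 341.  130.9] 0.9580993534274146
lid_up_loX [578.4 338.5 135.5] 1.5870623586957124
lid_dn_hiX [639.6 235.1  72.2] 3.0479066314532095
lid_dn_loX [575.4 232.6  71.8] 2.332674907051053
bar_far [606.   95.8 193.9] 0.6003530524265095
bar_near [ 625.2 -170.2  208.1] 1.5484313568306867
toteNE [ 507.4 -173.4   75. ]
NW [ 508.6 -428.1   75. ]
SW [ 319.  -426.5   75. ]
SE [ 317.6 -171.5   75. ]
wrist {'fovy': 60.97463197046444, 'cx': 319.5807412208781, 'cy': 238.30944946032224, 'extrinsics': array([[  0.4,  -0.9,  -0.2, 201.1],
       [  0.9,   0.4,   0.1, 570.8],
       [ -0. ,  -0.3,   1. , 383. ],
       [  0. ,   0. ,   0. ,   1. ]])}
```

```bash
python3 -m inch '[0,-0.1,0.36,0,0,-0.31,0,-0.1,0.36,0,0,-0.31,0,-0.1,0.36,0,0,-0.31,0,-0.1,0.36,0,0,-0.31,0,-0.2,0.36,0,0,-0.31,0,-0.2,0.36,0,0,-0.31,0,-0.2,0.36,0,0,-0.31,0,-0.2,0.36,0,0,-0.31]' 1 
python3 -m inch '[0.48,-0.47,-0.1,0,0,-0.042,0.48,-0.47,-0.1,0,0,-0.042,0.48,-0.47,-0.1,0,0,-0.042,0.48,-0.47,-0.1,0,0,-0.042,0.48,-0.47,-0.1,0,0,-0.042,0.48,-0.47,-0.1,0,0,-0.042,0.48,-0.47,-0.1,0,0,-0.042,0.48,-0.47,-0.1,0,0,-0.042]'
python3 -m inch '[0,0,-0.1,0.194,0,0,0,0,-0.1,0.194,0,0,0,0,-0.1,0.194,0,0,0,0,-0.1,0.194,0,0,0,0,-0.1,0.194,0,0,0,0,-0.1,0.194,0,0,0,0,-0.1,0.194,0,0,0,0,-0.1,0.194,0,0]'
python3 - <<'E'
from h import *
import pickle
p=camera_params("wrist");cv2.imwrite("pics/w1.png",snapshot("wrist"));pickle.dump(p,open("w1.pkl","wb"))
E
python3 -m inch '[0.16,0,0,0,0,0,0.16,0,0,0,0,0,0.16,0,0,0,0,0,0.16,0,0,0,0,0,0.16,0,0,0,0,0,0.16,0,0,0,0,0,0.16,0,0,0,0,0,0.16,0,0,0,0,0]'
python3 - <<'E'
from h import *
import pickle
p=camera_params("wrist");cv2.imwrite("pics/w2.png",snapshot("wrist"));pickle.dump(p,open("w2.pkl","wb"))
for n in("w1","w2"):
    im=cv2.imread(f"pics/{n}.png");h=cv2.cvtColor(im,cv2.COLOR_BGR2HSV)
    m=cv2.inRange(h,(8,90,60),(22,255,255))
    cs,_=cv2.findContours(m,0,2)
    for c in cs:
        if cv2.contourArea(c)>800: print(n,cv2.contourArea(c),cv2.approxPolyDP(c,4,True)[:,0].tolist())
a=cv2.imread("pics/w1.png");b=cv2.imread("pics/w2.png")
cv2.imwrite("pics/w12.png",cv2.resize(np.hstack([a,b]),(800,300),interpolation=cv2.INTER_AREA))
E
```

```text
time_s: 0.77
eef_pos: [269.2, 435.6, 404.1]
tool_rot: [179.9, -0.1, 97.1]
wrist_force: [-0.1, 0.5, 0.1]
grip_width: 88.2
finger_force: 0.0
time_s: 1.43
eef_pos: [505.6, 203.9, 352.9]
tool_rot: [-180.0, 0.0, 90.0]
wrist_force: [0.3, 0.6, 0.5]
grip_width: 87.9
finger_force: 0.0
time_s: 2.1
eef_pos: [504.6, 205.7, 303.8]
tool_rot: [180.0, -34.8, 90.0]
wrist_force: [-0.5, 0.1, -0.1]
grip_width: 87.7
finger_force: 0.0
time_s: 2.82
eef_pos: [583.7, 206.0, 305.4]
tool_rot: [179.8, -34.9, 90.2]
wrist_force: [0.3, -0.1, -0.6]
grip_width: 87.7
finger_force: 0.0
w1 5092.5 [[639, 457], [569, 457], [566, 466], [288, 467], [287, 479], [639, 479]]
w1 1681.5 [[541, 355], [531, 371], [553, 374], [563, 405], [558, 416], [539, 417], [550, 431], [566, 436], [577, 419], [573, 381], [559, 358]]
w1 1717.5 [[96, 354], [80, 358], [66, 382], [62, 421], [71, 436], [87, 433], [100, 417], [81, 416], [77, 410], [84, 377], [90, 371], [108, 371]]
w1 7815.0 [[461, 193], [393, 192], [389, 315], [420, 316], [422, 282], [427, 284], [430, 278], [445, 280], [458, 294], [469, 201]]
w1 8863.0 [[273, 190], [262, 204], [265, 335], [327, 338], [329, 191], [325, 205], [280, 205]]
w2 5323.5 [[639, 457], [569, 457], [566, 466], [492, 466], [477, 439], [475, 467], [289, 466], [287, 479], [639, 479]]
w2 1694.5 [[544, 354], [531, 371], [553, 374], [562, 410], [558, 416], [539, 417], [552, 433], [566, 436], [577, 420], [573, 382], [559, 358]]
w2 1737.0 [[96, 354], [80, 358], [64, 388], [62, 421], [71, 436], [87, 433], [100, 417], [81, 416], [77, 410], [84, 377], [90, 371], [108, 371]]
w2 8384.0 [[311, 193], [309, 316], [374, 318], [380, 197]]
w2 8594.5 [[191, 191], [163, 206], [172, 306], [194, 280], [216, 281], [220, 323], [212, 339], [238, 340], [251, 305], [248, 192], [221, 207], [197, 206]]
```

View pics/w12.png

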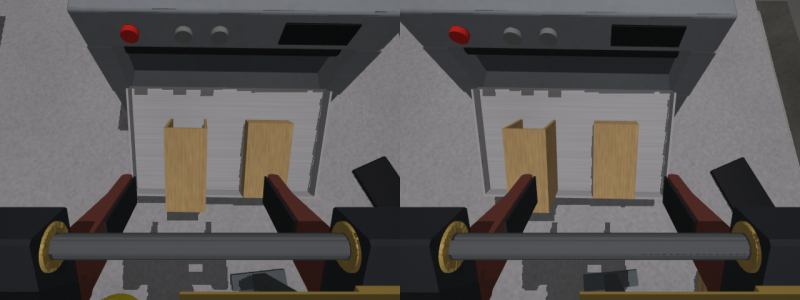

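w12 shows both parts clear: in w1 (left) the sleeve crown corners are at about (262,204), (329,205), (327,338) and (265,336); in w2 (right) the lid top is at about (310,196)-(376,317). I'll triangulate these with the fixed cameras.

Run:
```python
from h import *
import pickle
np.set_printoptions(precision=1,suppress=True)
T,S=camera_params("top"),camera_params("side")
A,B=[pickle.load(open(f"w{i}.pkl","rb")) for i in(1,2)]
P={"sl_up_hi":((164,268.5),(250.5,126.5),A,(330,205)),"sl_up_lo":((163.5,291),(227,129.5),A,(262,204)),"sl_dn_hi":((216,268.5),(260,178.5),A,(327.5,338.5)),"sl_dn_lo":((216,293),(236.5,180),A,(265,336.5)),
"lid_up_hi":((158,212),(302.5,127.5),B,(380.5,197)),"lid_up_lo":((157,240),(277,130.5),B,(310,196)),"lid_dn_hi":((210.5,216),None,B,(375,317)),"lid_dn_lo":((210.5,243),(286,178.5),B,(309,314))}
R={}
for k,(a,b,C,c) in P.items():
    o=[(T,a),(C,c)]+([(S,b)] if b else [])
    R[k],e=tri(o);print(k,R[k],e,"side-only",plane(C,c,R[k][2]))
print("w1-w2 sleeve upper-left",tri([(A,(262,204)),(B,(163,206))]),"dn_hi",tri([(A,(327.5,338.5)),(B,(238,340))]))
for n,w in(("sl",75),("lid",28)):
    X=[R[n+s] for s in("_up_hi","_up_lo","_dn_hi","_dn_lo")]
    c=np.mean(X,0);ax=(X[0]+X[1]-X[2]-X[3])/2;ay=(X[0]+X[2]-X[1]-X[3])/2
    print(n,"c",c,"len",np.linalg.norm(ax),"wid",np.linalg.norm(ay),"pitch",np.degrees(np.arctan2(ax[2],ax[1])),"yawx",np.degrees(np.arctan2(ax[1],ax[0])),"yawy",np.degrees(np.arctan2(ay[1],ay[0])))
print(B["extrinsics"],get_state()["eef_pos"])
```

```text
sl_up_hi [512.8 306.8 176.9] 1.6606801731412253 side-only [512.8 307.  176.9]
sl_up_lo [461.  305.1 180.3] 2.712516914036223 side-only [458.5 306.4 180.3]
sl_dn_hi [512.4 209.5 102.9] 3.5901509183498486 side-only [511.5 208.6 102.9]
sl_dn_lo [458.1 208.1 111.2] 2.3771732720593173 side-only [456.3 209.6 111.2]
lid_up_hi [641.7 338.7 131.9] 2.2296136174734698 side-only [641.1 336.3 131.9]
lid_up_lo [577.1 336.3 137.1] 2.4959035025972898 side-only [575.1 334.8 137.1]
lid_dn_hi [638.  230.1  92.8] 1.550776768368855 side-only [636.4 230.2  92.8]
lid_dn_lo [575.  234.5  70.4] 3.4790178632616375 side-only [573.6 236.3  70.4]
w1-w2 sleeve upper-left (array([458.5, 306.2, 180.1]), np.float64(0.2700435300099057)) dn_hi (array([511.4, 208. , 107.8]), np.float64(0.23756766870169307))
sl c [486.1 257.4 142.8] len 120.67973635075299 wid 53.42605165065841 pitch 36.381852337337214 yawx 89.04211041410625 yawy 1.7086688870934572
lid c [608.  284.9 108. ] len 117.80026529010314 wid 64.40716379407134 pitch 26.691081012507663 yawx 88.41754166764505 yawy -0.9520145347048905
[[  1.   -0.   -0.  582.7]
 [  0.    0.9  -0.3 175.7]
 [  0.    0.3   0.9 480.8]
 [  0.    0.    0.    1. ]] [583.8 205.9 305.1]
```

```bash
python3 -m inch '[-0.1,0.01,-0.02,0,0,0,-0.197,0.02,-0.05,0,0,-0.005,-0.197,0.03,-0.1,0,0,-0.005,-0.197,0.057,-0.18,0,0,-0.005,-0.197,0.057,-0.256,0,0,-0.005,-0.197,0.057,-0.256,0,0,-0.005,-0.197,0.057,-0.256,0,0,-0.005,-0.197,0.057,-0.256,0,0,-0.005]' 1
python3 - <<'E'
from h import *
import pickle
p=camera_params("wrist");cv2.imwrite("pics/w3.png",snapshot("wrist"));pickle.dump(p,open("w3.pkl","wb"))
print(get_state()["eef_pos"],p["extrinsics"])
for X in ((485.5,306,179),(485.5,208,108),(485.5,257.5,144),(485.5,281,110.4)):print(proj(p,np.array(X)))
E
```

```text
time_s: 3.53
eef_pos: [486.9, 234.2, 178.7]
tool_rot: [179.8, -35.0, 89.2]
wrist_force: [0.5, 0.0, 0.2]
grip_width: 87.9
finger_force: 0.0
[487.49279101 234.17405579 179.49664841] [[ 9.99856449e-01  1.42923739e-02 -9.09993808e-03  4.85337261e+02]
 [-1.64753997e-02  9.45479484e-01 -3.25264670e-01  2.03747405e+02]
 [ 3.95500049e-03  3.25367904e-01  9.45579233e-01  3.53972184e+02]
 [ 0.00000000e+00  0.00000000e+00  0.00000000e+00  1.00000000e+00]]
[315.03892532 156.76479535]
[318.04723274 370.73821329]
[316.64965778 271.32010286]
[316.27200085 248.2155029 ]
```

View pics/w3.png

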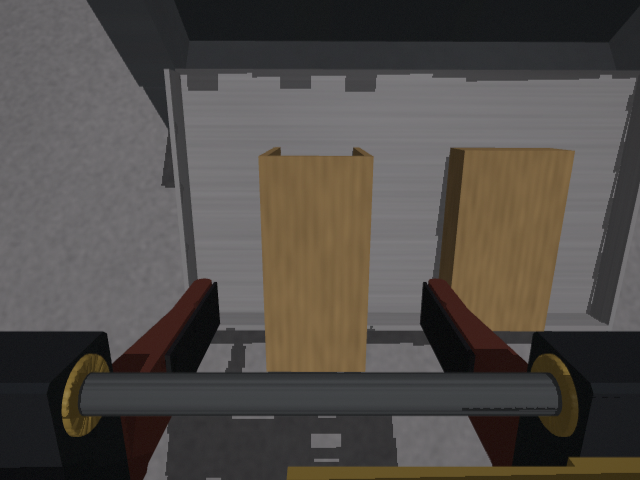

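The sleeve is centred between the fingers: crown top edge at (261-372,156), predicted (315,157). Advancing and gripping.

```bash
python3 -m inch '[-0.003,0.023,-0.034,0,0,0,-0.003,0.046,-0.068,0,0,0,-0.003,0.07,-0.1,0,0,0,-0.003,0.082,-0.12,0,0,0,-0.003,0.093,-0.136,0,0,0,-0.003,0.093,-0.136,0,0,0,-0.003,0.093,-0.136,0,0,0,-0.003,0.093,-0.136,0,0,0]' 1
python3 -m inch '[0,0,0,0,0,0,0,0,0,0,0,0,0,0,0,0,0,0,0,0,0,0,0,0,0,0,0,0,0,0,0,0,0,0,0,0,0,0,0,0,0,0,0,0,0,0,0,0]' -1 15
python3 -m inch '[0,0,0,0,0,0,0,0,0,0,0,0,0,0,0,0,0,0,0,0,0,0,0,0,0,0,0,0,0,0,0,0,0,0,0,0,0,0,0,0,0,0,0,0,0,0,0,0]'
```

```text
time_s: 4.25
eef_pos: [485.4, 280.5, 109.1]
tool_rot: [179.8, -34.9, 89.2]
wrist_force: [0.6, -0.1, 0.9]
grip_width: 87.5
finger_force: 0.0
time_s: 4.92
eef_pos: [484.7, 280.6, 107.7]
tool_rot: [180.0, -34.9, 89.1]
wrist_force: [-0.2, -1.4, 0.7]
grip_width: 55.7
finger_force: 15.0
time_s: 5.58
eef_pos: [484.7, 280.6, 107.7]
tool_rot: [180.0, -34.9, 89.1]
wrist_force: [0.7, -2.6, 2.3]
grip_width: 55.6
finger_force: 15.0
```

```bash
python3 -m inch '[0,-0.006,0.008,0,0,0,0,-0.015,0.021,0,0,0,0,-0.03,0.042,0,0,0,0,-0.05,0.07,0,0,0,0,-0.075,0.105,0,0,0,0,-0.1,0.14,0,0,0,0,-0.12,0.17,0,0,0,0,-0.12,0.17,0,0,0]'
python3 -m inch '[0,0,0.03,-0.025,0,0,0,0,0.06,-0.05,0,0,0,0,0.09,-0.08,0,0,0,0,0.12,-0.11,0,0,0,0,0.15,-0.14,0,0,0,0,0.18,-0.17,0,0,0,0,0.2,-0.194,0,0,0,0,0.2,-0.194,0,0]'
python3 - <<'E'
from h import *
np.set_printoptions(precision=1,suppress=True)
T,S=camera_params("top"),camera_params("side")
im=snapshot("top");cv2.imwrite("pics/top1.png",im)
h=cv2.cvtColor(im,cv2.COLOR_BGR2HSV);m=cv2.inRange(h,(8,80,50),(22,255,255))
m[:200]=0;m[240:]=0;m[:,:266]=0;m[:,383:]=0
xs=range(270,380);U=[(x,np.where(m[:,x])[0].min()-.5) for x in xs];L=[(x,np.where(m[:,x])[0].max()+.5) for x in xs]
for E in(U,L):
    k,b=np.polyfit(*zip(*E),1);P,Q=[plane(T,(x,k*x+b),200) for x in(262,387)]
    print(P,Q,np.degrees(np.arctan2(*(P-Q)[1::-1])))
im=snapshot("side");cv2.imwrite("pics/side1.png",im)
E
```

```text
time_s: 6.25
eef_pos: [485.8, 219.2, 196.3]
tool_rot: [179.6, -34.9, 89.2]
wrist_force: [1.1, 0.3, -0.6]
grip_width: 55.4
finger_force: 15.0
time_s: 6.92
eef_pos: [484.4, 223.3, 293.9]
tool_rot: [179.4, 0.1, 89.5]
wrist_force: [0.3, 0.6, 0.3]
grip_width: 56.0
finger_force: 15.0
[617.2  95.3 200. ] [ 643.3 -171.6  200. ] 95.5975919229423
[593.5  94.6 200. ] [ 619.6 -171.6  200. ] 95.60984722980534
```

View pics/side1.png

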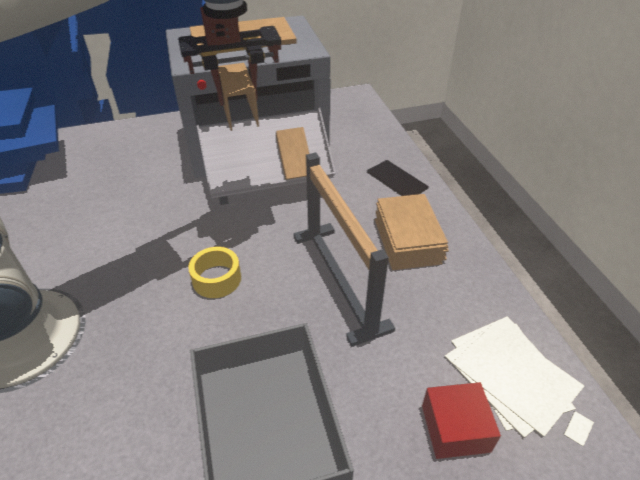

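Sleeve is held crown up. The bar's axis is at yaw 95.6°, its centre is about (619,-38), and it measures 24 mm wide (22 given). Carrying it over.

```bash
python3 -m inch '[0.01,-0.02,0,0,0,0.003,0.03,-0.06,0,0,0,0.006,0.055,-0.11,0,0,0,0.01,0.082,-0.16,0,0,0,0.014,0.108,-0.21,0,0,0,0.018,0.134,-0.26,0,0,0,0.022,0.16,-0.31,0,0,0,0.026,0.186,-0.36,0,0,0,0.03]'
python3 -m inch '[0.026,-0.05,0,0,0,0.002,0.05,-0.095,0,0,0,0.004,0.068,-0.13,0,0,0,0.004,0.078,-0.15,0,0,0,0.004,0.083,-0.162,0,0,0,0.004,0.083,-0.162,0,0,0,0.004,0.083,-0.162,0,0,0,0.004,0.083,-0.162,0,0,0,0.004]'
python3 - <<'E'
from h import *
a=snapshot("side");b=snapshot("wrist");cv2.imwrite("pics/side2.png",a);cv2.imwrite("pics/w4.png",b)
print(get_state()["eef_pos"],get_state()["tool_rot"])
c=cv2.resize(a[90:330,230:470],(400,400));d=cv2.resize(b,(400,300));o=np.zeros((400,800,3),np.uint8);o[:,:400]=c;o[:300,400:]=d
cv2.imwrite("pics/v5.png",o)
E
```

```text
time_s: 7.68
eef_pos: [577.4, 38.2, 290.7]
tool_rot: [179.6, -0.1, 94.6]
wrist_force: [0.5, -0.7, 0.0]
grip_width: 55.9
finger_force: 15.0
time_s: 8.35
eef_pos: [618.7, -39.4, 292.8]
tool_rot: [179.5, -0.0, 95.4]
wrist_force: [0.3, 0.1, -1.5]
grip_width: 55.8
finger_force: 15.0
[618.77027397 -39.20080347 292.99426966] [ 1.79444886e+02 -1.70808345e-02  9.54747619e+01]
```

View pics/v5.png

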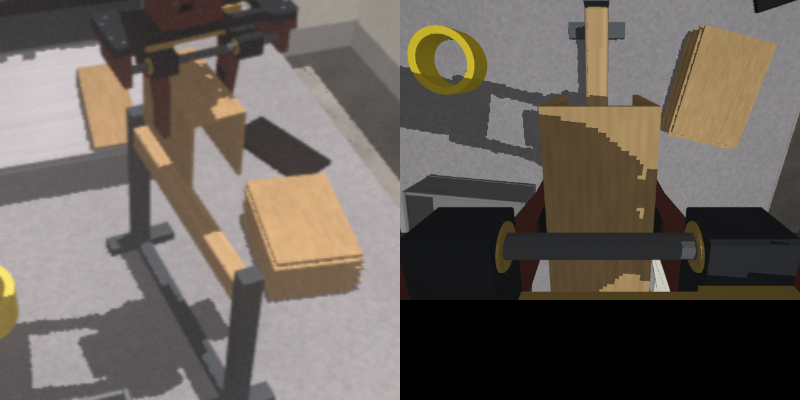

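The wrist view shows the bar (half-size px 585-608) running under the middle of the sleeve (540-660), so they're aligned. Lowering in stages and watching the force.

```bash
python3 -m inch '[0,0,-0.02,0,0,0,0,0,-0.05,0,0,0,0,0,-0.08,0,0,0,0,0,-0.11,0,0,0,0,0,-0.14,0,0,0,0,0,-0.16,0,0,0,0,0,-0.166,0,0,0,0,0,-0.166,0,0,0]'
python3 -m inch '[0,0,-0.015,0,0,0,0,0,-0.03,0,0,0,0,0,-0.045,0,0,0,0,0,-0.06,0,0,0,0,0,-0.07,0,0,0,0,0,-0.08,0,0,0,0,0,-0.08,0,0,0,0,0,-0.08,0,0,0]'
python3 - <<'E'
from h import *
a=snapshot("side");b=snapshot("wrist");cv2.imwrite("pics/side3.png",a);cv2.imwrite("pics/w5.png",b)
s=get_state();print(s["eef_pos"],s["tool_rot"],s["wrist_force"])
c=cv2.resize(a[120:300,270:430],(355,400),interpolation=cv2.INTER_CUBIC);d=cv2.resize(b,(400,300));o=np.zeros((400,755,3),np.uint8);o[:,:355]=c;o[:300,355:]=d
cv2.imwrite("pics/v6.png",o)
E
```

```text
time_s: 9.12
eef_pos: [618.5, -39.9, 208.2]
tool_rot: [179.6, -0.0, 95.4]
wrist_force: [-0.5, 0.2, -0.3]
grip_width: 56.0
finger_force: 15.0
time_s: 9.78
eef_pos: [618.9, -40.3, 169.2]
tool_rot: [179.5, -0.0, 95.4]
wrist_force: [0.2, -0.1, -0.9]
grip_width: 56.0
finger_force: 15.0
[619.20264498 -40.33527284 170.02528217] [1.79445207e+02 2.69320672e-03 9.53883588e+01] [ 0.13184649 -0.10478421 -1.14260367]
```

View pics/v6.png

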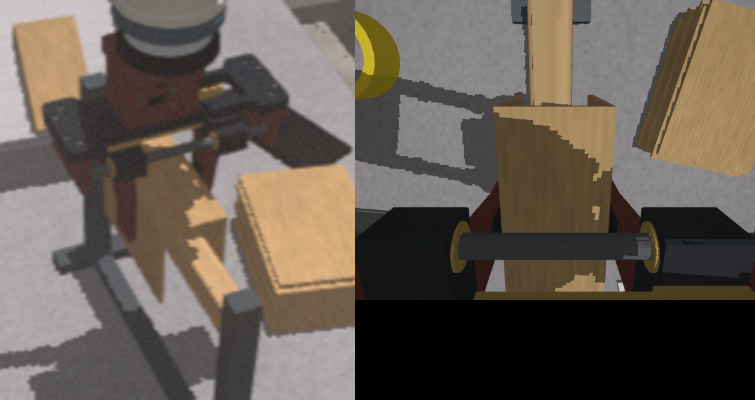

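The sleeve is astride the bar and centred (bar 530-573 inside sleeve 494-615). Feeling for contact.

```bash
D='[0,0,-0.002,0,0,0,0,0,-0.004,0,0,0,0,0,-0.005,0,0,0,0,0,-0.006,0,0,0,0,0,-0.006,0,0,0,0,0,-0.006,0,0,0,0,0,-0.006,0,0,0,0,0,-0.006,0,0,0]'
python3 -m inch '[0,0,-0.002,0,0,0,0,0,-0.004,0,0,0,0,0,-0.006,0,0,0,0,0,-0.008,0,0,0,0,0,-0.01,0,0,0,0,0,-0.01,0,0,0,0,0,-0.01,0,0,0,0,0,-0.01,0,0,0]' | grep -v rot
python3 -m inch '[0,0,-0.002,0,0,0,0,0,-0.004,0,0,0,0,0,-0.005,0,0,0,0,0,-0.005,0,0,0,0,0,-0.005,0,0,0,0,0,-0.005,0,0,0,0,0,-0.005,0,0,0,0,0,-0.005,0,0,0]' | grep -v rot
```

```text
time_s: 10.55
eef_pos: [619.0, -40.3, 164.6]
wrist_force: [0.4, -0.2, -0.6]
grip_width: 56.2
finger_force: 15.0
time_s: 11.22
eef_pos: [619.1, -40.3, 162.1]
wrist_force: [1.2, 0.7, -0.9]
grip_width: 55.9
finger_force: 15.0
```

```bash
python3 -m inch '[0,0,-0.001,0,0,0,0,0,-0.002,0,0,0,0,0,-0.003,0,0,0,0,0,-0.003,0,0,0,0,0,-0.003,0,0,0,0,0,-0.003,0,0,0,0,0,-0.003,0,0,0,0,0,-0.003,0,0,0]' | grep -v rot
python3 -m inch '[0,0,-0.001,0,0,0,0,0,-0.002,0,0,0,0,0,-0.003,0,0,0,0,0,-0.003,0,0,0,0,0,-0.003,0,0,0,0,0,-0.003,0,0,0,0,0,-0.003,0,0,0,0,0,-0.003,0,0,0]'
```

```text
time_s: 11.88
eef_pos: [619.0, -40.3, 160.6]
wrist_force: [-0.4, 0.5, -0.5]
grip_width: 55.9
finger_force: 15.0
time_s: 12.55
eef_pos: [619.0, -40.3, 159.1]
tool_rot: [179.5, -0.0, 95.4]
wrist_force: [-0.1, 0.6, -0.4]
grip_width: 55.7
finger_force: 15.0
```

```bash
python3 -m inch '[0,0,-0.001,0,0,0,0,0,-0.002,0,0,0,0,0,-0.003,0,0,0,0,0,-0.003,0,0,0,0,0,-0.003,0,0,0,0,0,-0.003,0,0,0,0,0,-0.003,0,0,0,0,0,-0.003,0,0,0]' | grep -v rot
python3 -m inch '[0,0,-0.001,0,0,0,0,0,-0.002,0,0,0,0,0,-0.003,0,0,0,0,0,-0.003,0,0,0,0,0,-0.003,0,0,0,0,0,-0.003,0,0,0,0,0,-0.003,0,0,0,0,0,-0.003,0,0,0]'
```

```text
time_s: 13.22
eef_pos: [619.2, -40.4, 158.8]
wrist_force: [-2.2, 1.5, 5.7]
grip_width: 55.9
finger_force: 15.0
time_s: 13.88
eef_pos: [619.2, -40.4, 158.7]
tool_rot: [179.3, 0.0, 95.4]
wrist_force: [-3.6, 1.1, 10.1]
grip_width: 55.9
finger_force: 15.0
```

Contact at z≈158.8 with about 10 N. Easing off, releasing, then rising straight up.

```bash
python3 -m inch '[0,0,0.001,0,0,0,0,0,0.002,0,0,0,0,0,0.003,0,0,0,0,0,0.004,0,0,0,0,0,0.004,0,0,0,0,0,0.004,0,0,0,0,0,0.004,0,0,0,0,0,0.004,0,0,0]' | grep -v rot
python3 -m inch '[0,0,0,0,0,0,0,0,0,0,0,0,0,0,0,0,0,0,0,0,0,0,0,0,0,0,0,0,0,0,0,0,0,0,0,0,0,0,0,0,0,0,0,0,0,0,0,0]' 1
python3 -m inch '[0,0,0.01,0,0,0,0,0,0.03,0,0,0,0,0,0.06,0,0,0,0,0,0.1,0,0,0,0,0,0.14,0,0,0,0,0,0.18,0,0,0,0,0,0.22,0,0,0,0,0,0.26,0,0,0]'
python3 - <<'E'
from h import *
a=snapshot("side");t=snapshot("top");b=snapshot("wrist");cv2.imwrite("pics/side4.png",a);cv2.imwrite("pics/top4.png",t);cv2.imwrite("pics/w6.png",b)
c=cv2.resize(a[120:300,270:430],(355,400),interpolation=cv2.INTER_CUBIC);d=cv2.resize(b,(400,300));o=np.zeros((400,755,3),np.uint8);o[:,:355]=c;o[:300,355:]=d
cv2.imwrite("pics/v7.png",o)
E
```

```text
time_s: 14.55
eef_pos: [619.1, -40.3, 158.7]
wrist_force: [-3.4, 1.3, 5.7]
grip_width: 56.2
finger_force: 15.0
time_s: 15.22
eef_pos: [619.0, -40.3, 158.0]
tool_rot: [179.5, -0.0, 95.4]
wrist_force: [-0.8, 0.3, -0.5]
grip_width: 87.9
finger_force: 0.0
time_s: 15.88
eef_pos: [618.9, -40.3, 290.5]
tool_rot: [179.4, 0.0, 95.4]
wrist_force: [1.2, 1.2, -0.3]
grip_width: 87.9
finger_force: 0.0
```

View pics/v7.png

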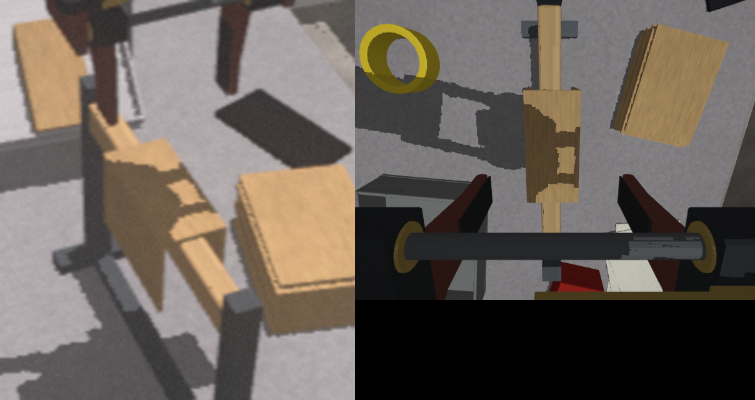

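The sleeve hangs level astride the bar, mid-length, panels down each side. Next, the lid.

```bash
python3 -m inch '[0,0.05,0.01,0,0,0,-0.005,0.12,0.02,0,0,-0.01,-0.01,0.19,0.02,0,0,-0.02,-0.015,0.26,0.02,0,0,-0.03,-0.02,0.34,0.02,0,0,-0.036,-0.022,0.41,0.02,0,0,-0.036,-0.022,0.47,0.02,0,0,-0.036,-0.022,0.54,0.02,0,0,-0.036]' 1
python3 -m inch '[0,0,0,0.03,0,0,0,0,-0.02,0.06,0,0,0,0.01,-0.06,0.09,0,0,0,0.03,-0.12,0.12,0,0,0,0.05,-0.18,0.15,0,0,0,0.062,-0.24,0.18,0,0,0,0.062,-0.28,0.194,0,0,0,0.062,-0.3,0.194,0,0]'
python3 - <<'E'
from h import *
import pickle
p=camera_params("wrist");im=snapshot("wrist");cv2.imwrite("pics/w7.png",im);pickle.dump(p,open("w7.pkl","wb"))
s=get_state();print(s["eef_pos"],s["tool_rot"])
h=cv2.cvtColor(im,cv2.COLOR_BGR2HSV);m=cv2.inRange(h,(8,90,60),(22,255,255))
for c in cv2.findContours(m,0,2)[0]:
    if cv2.contourArea(c)>3000: print(cv2.contourArea(c),cv2.approxPolyDP(c,4,True)[:,0].tolist())
for z in(103,107): print(z,proj(p,np.array((607.5,285.5+49,z+34.4))),proj(p,np.array((607.5,285.5-49,z-34.4))))
E
```

```text
time_s: 16.7
eef_pos: [607.5, 230.9, 296.4]
tool_rot: [179.6, 0.1, 88.9]
wrist_force: [0.2, 0.1, -0.3]
grip_width: 88.0
finger_force: 0.0
time_s: 17.37
eef_pos: [605.3, 258.7, 139.7]
tool_rot: [-178.9, -34.9, 88.0]
wrist_force: [-0.0, -0.5, -0.3]
grip_width: 87.8
finger_force: 0.0
[605.51132711 259.14323686 140.23924198] [-178.99061956  -34.7699451    88.1126804 ]
3993.5 [[639, 457], [569, 457], [574, 465], [289, 466], [287, 472], [396, 469], [400, 479], [639, 477]]
27274.5 [[388, 153], [254, 156], [267, 370], [382, 369]]
103 [321.08889392 152.1098529 ] [326.74867288 363.02395063]
107 [320.99701915 147.81039766] [326.76228834 362.78135355]
```

View pics/w7.png

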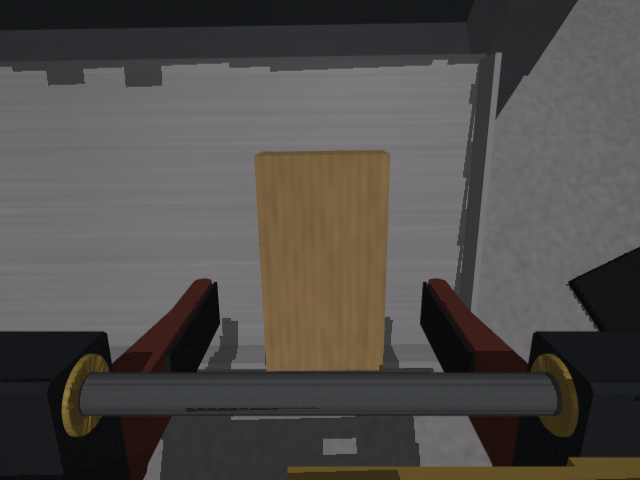

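The lid is centred between the fingers, with its top upper edge at (256,155)-(389,153), as predicted. Working out the final advance.

Run:
```python
from h import *
import pickle
from scipy.spatial.transform import Rotation as R
np.set_printoptions(precision=4,suppress=True)
A,B=[pickle.load(open(f"w{i}.pkl","rb")) for i in(2,7)];T=camera_params("top");S=camera_params("side")
for a,b,t,s in(((380.5,197),(388.5,154),(158,212),(302.5,127.5)),((310,196),(256.5,156),(157,240),(277,130.5))): print(tri([(A,a),(B,b)]),tri([(A,a),(B,b),(T,t),(S,s)]))
s=get_state();r,p,y=s["tool_rot"];r0=R.from_euler("xyz",[r,p,y],degrees=True);print(s["tool_rot"],s["eef_pos"])
r1=R.from_euler("xyz",[180,-35,89],degrees=True);print("turn",(r1*r0.inv()).as_rotvec()/np.pi,r1.as_matrix()[:,2])
```

```text
(array([642.3611, 338.5207, 126.9284]), np.float64(0.4405701595276624)) (array([641.7606, 337.9002, 131.8196]), np.float64(2.865562505999255))
(array([574.7635, 336.5495, 132.6005]), np.float64(0.3820159279706255)) (array([576.5746, 335.1268, 137.7768]), np.float64(2.7807163263840966))
[-178.9906  -34.7699   88.1127] [605.5113 259.1432 140.2392]
turn [ 0.0012 -0.0046  0.0017] [ 0.01    0.5735 -0.8192]
```

Run:
```python
from h import *
import pickle
np.set_printoptions(precision=1,suppress=True)
A,B=[pickle.load(open(f"w{i}.pkl","rb")) for i in(2,7)];T=camera_params("top");S=camera_params("side")
print("obs up: w2 (310,196)(380.5,197) w7 (256.5,156)(388.5,154) top (157,240)(158,212) side (277,130.5)(302.5,127.5); dn: w2 (309,314)(375,317) top(210.5,243)(210.5,216) side(286,178.5)(312,173)")
for dn in(0,-6,-10):
  for nm,c in(("up",(333,141.8)),("dn",(333-98.3,141.8-68.8))):
    for x in(575.5,641):
      X=np.array((x,c[0]-dn*-.574,c[1]+dn*.819)) if 0 else np.array((x,c[0]-.574*dn,c[1]+.819*dn))
      print(dn,nm,x,X,[proj(k,X) for k in(A,B,T,S)])
```

```text
obs up: w2 (310,196)(380.5,197) w7 (256.5,156)(388.5,154) top (157,240)(158,212) side (277,130.5)(302.5,127.5); dn: w2 (309,314)(375,317) top(210.5,243)(210.5,216) side(286,178.5)(312,173)
0 up 575.5 [575.5 333.  141.8] [array([310.3, 195.6]), array([255.2, 152. ]), array([158.6, 240.3]), array([275.5, 129.7])]
0 up 641 [641.  333.  141.8] [array([382.1, 195.7]), array([390.1, 148.1]), array([160. , 211.5]), array([302.3, 125.4])]
0 dn 575.5 [575.5 234.7  73. ] [array([310.8, 315.2]), array([270.5, 367.5]), array([209.3, 243.9]), array([286.8, 177.4])]
0 dn 641 [641.  234.7  73. ] [array([376.8, 315.3]), array([386. , 364.5]), array([210.4, 216.6]), array([313.9, 172.5])]
-6 up 575.5 [575.5 336.4 136.9] [array([310.5, 194.5]), array([257. , 151.1]), array([157.8, 240.5]), array([275.3, 130.7])]
-6 up 641 [641.  336.4 136.9] [array([381.2, 194.6]), array([388.1, 147.3]), array([159.2, 211.8]), array([302. , 126.5])]
-6 dn 575.5 [575.5 238.1  68.1] [array([310.9, 312.5]), array([271.6, 361.5]), array([208.3, 244.1]), array([286.5, 178.2])]
-6 dn 641 [641.  238.1  68.1] [array([375.9, 312.5]), array([384.4, 358.6]), array([209.4, 216.9]), array([313.5, 173.4])]
-10 up 575.5 [575.5 338.7 133.6] [array([310.5, 193.7]), array([258.2, 150.5]), array([157.2, 240.7]), array([275.2, 131.4])]
-10 up 641 [641.  338.7 133.6] [array([380.5, 193.9]), array([386.8, 146.8]), array([158.7, 212. ]), array([301.8, 127.1])]
-10 dn 575.5 [575.5 240.4  64.8] [array([311. , 310.7]), array([272.4, 357.7]), array([207.7, 244.2]), array([286.4, 178.8])]
-10 dn 641 [641.  240.4  64.8] [array([375.4, 310.8]), array([383.3, 354.8]), array([208.7, 217.1]), array([313.3, 173.9])]
```

The given geometry fits the pixels to about 2 mm. Advancing in two steps with a force check.

```bash
python3 -m inch '[0.004,0.01,-0.015,0.001,-0.005,0.002,0.004,0.02,-0.03,0.001,-0.005,0.002,0.004,0.033,-0.05,0.001,-0.005,0.002,0.004,0.047,-0.07,0.001,-0.005,0.002,0.004,0.058,-0.084,0.001,-0.005,0.002,0.004,0.067,-0.096,0.001,-0.005,0.002,0.004,0.067,-0.096,0.001,-0.005,0.002,0.004,0.067,-0.096,0.001,-0.005,0.002]' 1
python3 -m inch '[0,0.001,-0.002,0,0,0,0,0.002,-0.003,0,0,0,0,0.003,-0.005,0,0,0,0,0.004,-0.006,0,0,0,0,0.006,-0.008,0,0,0,0,0.006,-0.008,0,0,0,0,0.006,-0.008,0,0,0,0,0.006,-0.008,0,0,0]'
```

```text
time_s: 18.08
eef_pos: [609.7, 294.7, 99.6]
tool_rot: [179.2, -35.1, 89.7]
wrist_force: [-0.5, -0.8, 0.4]
grip_width: 87.8
finger_force: 0.0
time_s: 18.75
eef_pos: [610.0, 297.2, 96.1]
tool_rot: [179.1, -35.1, 89.7]
wrist_force: [0.9, 0.2, 0.8]
grip_width: 87.5
finger_force: 0.0
```

```bash
python3 -m inch '[-0.002,0.001,-0.002,0,0.001,0,-0.004,0.002,-0.004,0,0.002,-0.001,-0.005,0.003,-0.006,0,0.003,-0.001,-0.005,0.004,-0.008,0,0.003,-0.001,-0.005,0.005,-0.01,0,0.003,-0.001,-0.005,0.005,-0.011,0,0.003,-0.001,-0.005,0.005,-0.012,0,0.003,-0.001,-0.005,0.005,-0.012,0,0.003,-0.001]' 1
```

```text
time_s: 19.42
eef_pos: [607.5, 299.7, 89.9]
tool_rot: [179.8, -35.1, 89.1]
wrist_force: [-0.0, -0.2, 0.4]
grip_width: 87.7
finger_force: 0.0
```

```bash
python3 -m inch '[0,0,0,0,0,0,0,0,0,0,0,0,0,0,0,0,0,0,0,0,0,0,0,0,0,0,0,0,0,0,0,0,0,0,0,0,0,0,0,0,0,0,0,0,0,0,0,0]' -1 15
python3 -m inch '[0,-0.002,0.003,0,0,0,0,-0.006,0.008,0,0,0,0,-0.015,0.021,0,0,0,0,-0.03,0.042,0,0,0,0,-0.05,0.07,0,0,0,0,-0.075,0.105,0,0,0,0,-0.1,0.14,0,0,0,0,-0.12,0.17,0,0,0]'
python3 -m inch '[0,-0.01,0.04,-0.025,0,0,0,-0.02,0.08,-0.05,0,0,0,-0.02,0.12,-0.08,0,0,0,-0.02,0.16,-0.11,0,0,0,-0.02,0.2,-0.14,0,0,0,-0.02,0.24,-0.17,0,0,0,-0.02,0.26,-0.194,0,0,0,-0.02,0.26,-0.194,0,0]'
```

```text
time_s: 20.08
eef_pos: [607.6, 299.7, 90.1]
tool_rot: [179.8, -35.1, 89.1]
wrist_force: [0.4, -0.9, 1.2]
grip_width: 65.8
finger_force: 15.0
time_s: 20.75
eef_pos: [607.9, 237.7, 177.4]
tool_rot: [179.7, -35.0, 89.1]
wrist_force: [-0.3, -0.2, -1.0]
grip_width: 65.9
finger_force: 15.0
time_s: 21.42
eef_pos: [607.6, 231.5, 309.7]
tool_rot: [179.0, -0.2, 89.4]
wrist_force: [0.3, 0.2, -1.0]
grip_width: 66.1
finger_force: 15.0
```

The lid is held (66 mm). Carrying it to the tote, whose centre is about (413,-300).

```bash
python3 -m inch '[-0.01,-0.02,0,0,0.001,0.001,-0.03,-0.06,0,0,0.002,0.001,-0.06,-0.12,0,0,0.003,0.002,-0.09,-0.19,0,0,0.004,0.003,-0.12,-0.26,0,-0.001,0.004,0.003,-0.15,-0.33,0,-0.001,0.004,0.003,-0.18,-0.4,0,-0.001,0.004,0.003,-0.2,-0.47,0,-0.001,0.004,0.003]'
python3 -m inch '[-0.03,-0.07,0,0,0,0,-0.06,-0.14,0,0,0,0,-0.09,-0.21,0,0,0,0,-0.12,-0.28,0,0,0,0,-0.14,-0.35,0,0,0,0,-0.16,-0.41,0,0,0,0,-0.18,-0.46,0,0,0,0,-0.185,-0.49,0,0,0,0]'
python3 -m inch '[-0.004,-0.03,-0.02,0,0,0,-0.004,-0.06,-0.06,0,0,0,-0.004,-0.09,-0.12,0,0,0,-0.004,-0.1,-0.18,0,0,0,-0.004,-0.103,-0.24,0,0,0,-0.004,-0.103,-0.28,0,0,0,-0.004,-0.103,-0.3,0,0,0,-0.004,-0.103,-0.3,0,0,0]'
python3 - <<'E'
from h import *
np.set_printoptions(precision=1,suppress=True)
T=camera_params("top");S=camera_params("side")
a=snapshot("side");t=snapshot("top");b=snapshot("wrist")
s=get_state();print(s["eef_pos"],s["tool_rot"])
o=np.zeros((600,800,3),np.uint8);o[:300,:400]=cv2.resize(t[220:400,330:570],(400,300));o[300:,:400]=cv2.resize(a,(400,300));o[:300,400:]=cv2.resize(b,(400,300))
o[300:,400:]=cv2.resize(a[100:280,230:470],(400,300))
cv2.imwrite("pics/v8.png",o)
E
```

```text
time_s: 22.08
eef_pos: [504.9, -8.3, 303.8]
tool_rot: [-179.9, -0.1, 89.7]
wrist_force: [0.8, -1.2, -0.7]
grip_width: 66.0
finger_force: 15.0
time_s: 22.75
eef_pos: [411.5, -253.5, 303.4]
tool_rot: [-179.9, -0.1, 89.5]
wrist_force: [-0.4, 1.0, -1.6]
grip_width: 66.2
finger_force: 15.0
time_s: 23.42
eef_pos: [410.2, -301.4, 151.0]
tool_rot: [-179.8, -0.3, 89.6]
wrist_force: [-0.7, 0.6, -0.7]
grip_width: 66.0
finger_force: 15.0
[ 412.9 -302.4  156.6] [179.9   0.1  89.7]
```

View pics/v8.png

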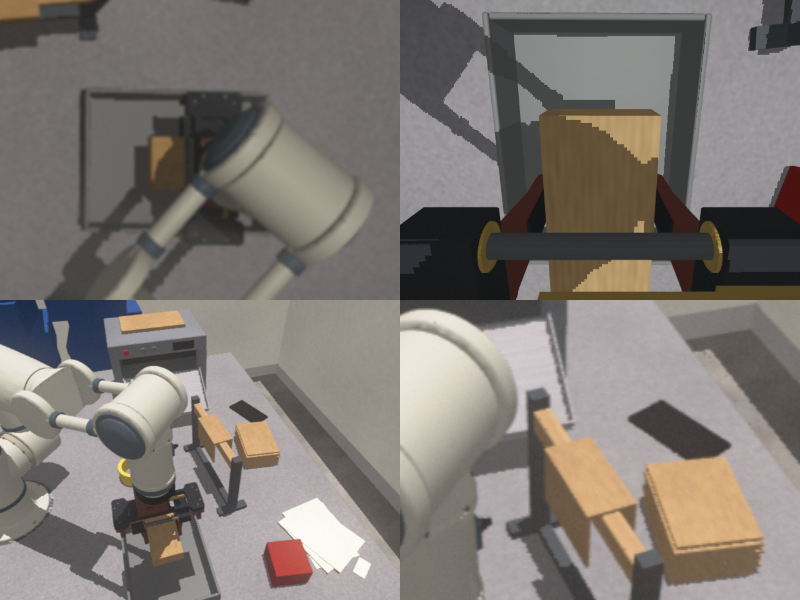

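The lid hangs level over the tote with clear margins all round, and the sleeve still sits astride the bar. Lowering.

```bash
python3 -m inch '[0,0,-0.02,0,0,0,0,0,-0.06,0,0,0,0,0,-0.1,0,0,0,0,0,-0.15,0,0,0,0,0,-0.19,0,0,0,0,0,-0.22,0,0,0,0,0,-0.24,0,0,0,0,0,-0.25,0,0,0]'
python3 -m inch '[0,0,-0.002,0,0,0,0,0,-0.004,0,0,0,0,0,-0.006,0,0,0,0,0,-0.008,0,0,0,0,0,-0.01,0,0,0,0,0,-0.01,0,0,0,0,0,-0.01,0,0,0,0,0,-0.01,0,0,0]'|grep -v rot
```

```text
time_s: 24.23
eef_pos: [412.9, -301.5, 29.0]
tool_rot: [-179.9, -0.0, 89.8]
wrist_force: [-0.3, 0.2, -0.4]
grip_width: 66.0
finger_force: 15.0
time_s: 24.9
eef_pos: [413.1, -301.9, 25.2]
wrist_force: [-0.4, -0.1, -1.7]
grip_width: 66.0
finger_force: 15.0
```

```bash
python3 -m inch '[0,0,-0.002,0,0,0,0,0,-0.005,0,0,0,0,0,-0.008,0,0,0,0,0,-0.011,0,0,0,0,0,-0.014,0,0,0,0,0,-0.016,0,0,0,0,0,-0.016,0,0,0,0,0,-0.016,0,0,0]'|grep -v rot
python3 -m inch '[0,0,-0.001,0,0,0,0,0,-0.002,0,0,0,0,0,-0.003,0,0,0,0,0,-0.004,0,0,0,0,0,-0.004,0,0,0,0,0,-0.004,0,0,0,0,0,-0.004,0,0,0,0,0,-0.004,0,0,0]'|grep -v rot
python3 -m inch '[0,0,-0.001,0,0,0,0,0,-0.002,0,0,0,0,0,-0.003,0,0,0,0,0,-0.003,0,0,0,0,0,-0.003,0,0,0,0,0,-0.003,0,0,0,0,0,-0.003,0,0,0,0,0,-0.003,0,0,0]'|grep -v rot
```

```text
time_s: 25.57
eef_pos: [413.0, -301.7, 16.9]
wrist_force: [-1.0, -0.4, -1.2]
grip_width: 66.2
finger_force: 15.0
time_s: 26.23
eef_pos: [413.0, -301.8, 15.1]
wrist_force: [-0.1, 0.8, -0.9]
grip_width: 65.5
finger_force: 15.0
time_s: 26.9
eef_pos: [413.0, -301.8, 13.6]
wrist_force: [-0.3, -0.0, -1.4]
grip_width: 66.2
finger_force: 15.0
```

```bash
python3 -m inch '[0,0,-0.001,0,0,0,0,0,-0.002,0,0,0,0,0,-0.003,0,0,0,0,0,-0.003,0,0,0,0,0,-0.003,0,0,0,0,0,-0.003,0,0,0,0,0,-0.003,0,0,0,0,0,-0.003,0,0,0]'|grep -v rot
python3 -m inch '[0,0,-0.001,0,0,0,0,0,-0.002,0,0,0,0,0,-0.003,0,0,0,0,0,-0.003,0,0,0,0,0,-0.003,0,0,0,0,0,-0.003,0,0,0,0,0,-0.003,0,0,0,0,0,-0.003,0,0,0]'|grep -v rot
```

```text
time_s: 27.57
eef_pos: [413.0, -301.8, 12.1]
wrist_force: [-0.4, -0.8, -1.4]
grip_width: 65.9
finger_force: 15.0
time_s: 28.23
eef_pos: [413.0, -301.8, 10.6]
wrist_force: [-0.3, -0.8, -1.7]
grip_width: 66.0
finger_force: 15.0
```

```bash
python3 -m inch '[0,0,-0.001,0,0,0,0,0,-0.002,0,0,0,0,0,-0.003,0,0,0,0,0,-0.003,0,0,0,0,0,-0.003,0,0,0,0,0,-0.003,0,0,0,0,0,-0.003,0,0,0,0,0,-0.003,0,0,0]'
```

```text
time_s: 28.9
eef_pos: [413.1, -301.8, 9.2]
tool_rot: [-180.0, 0.0, 89.8]
wrist_force: [-1.5, 2.0, 1.8]
grip_width: 66.2
finger_force: 15.0
```

```bash
python3 -m inch '[0,0,-0.001,0,0,0,0,0,-0.002,0,0,0,0,0,-0.002,0,0,0,0,0,-0.002,0,0,0,0,0,-0.002,0,0,0,0,0,-0.002,0,0,0,0,0,-0.002,0,0,0,0,0,-0.002,0,0,0]'
```

```text
time_s: 29.57
eef_pos: [413.1, -301.8, 9.0]
tool_rot: [180.0, 0.0, 89.8]
wrist_force: [-3.7, 3.0, 6.7]
grip_width: 65.8
finger_force: 15.0
```

Firm contact at about 8 N. Releasing, rising, and checking.

```bash
python3 -m inch '[0,0,0.001,0,0,0,0,0,0.002,0,0,0,0,0,0.002,0,0,0,0,0,0.002,0,0,0,0,0,0.002,0,0,0,0,0,0.002,0,0,0,0,0,0.002,0,0,0,0,0,0.002,0,0,0]'|grep force
python3 -m inch '[0,0,0,0,0,0,0,0,0,0,0,0,0,0,0,0,0,0,0,0,0,0,0,0,0,0,0,0,0,0,0,0,0,0,0,0,0,0,0,0,0,0,0,0,0,0,0,0]' 1 |grep -v rot
python3 -m inch '[0,0,0.01,0,0,0,0,0,0.03,0,0,0,0,0,0.07,0,0,0,0,0,0.12,0,0,0,0,0,0.18,0,0,0,0,0,0.24,0,0,0,0,0,0.31,0,0,0,0,0,0.38,0,0,0]'
python3 -m inch '[0,0.03,0.05,0,0,0,0,0.08,0.1,0,0,0,0,0.14,0.12,0,0,0,0,0.22,0.14,0,0,0,0,0.3,0.14,0,0,0,0,0.38,0.14,0,0,0,0,0.42,0.14,0,0,0,0,0.42,0.14,0,0,0]'
python3 - <<'E'
from h import *
a=snapshot("side");t=snapshot("top");b=snapshot("wrist")
o=np.zeros((600,800,3),np.uint8);o[:300,:400]=cv2.resize(t[180:420,250:570],(400,300));o[300:,:400]=cv2.resize(a,(400,300));o[:300,400:]=cv2.resize(b,(400,300))
o[300:,400:]=cv2.resize(a[100:280,230:470],(400,300))
cv2.imwrite("pics/v9.png",o)
E
```

```text
wrist_force: [0.0, 0.6, 0.5]
finger_force: 15.0
time_s: 30.9
eef_pos: [413.0, -301.8, 9.1]
wrist_force: [0.1, -0.7, -0.5]
grip_width: 88.0
finger_force: 0.0
time_s: 31.57
eef_pos: [412.7, -301.5, 201.6]
tool_rot: [180.0, 0.0, 89.8]
wrist_force: [0.4, 0.1, 0.1]
grip_width: 87.6
finger_force: 0.0
time_s: 32.23
eef_pos: [412.9, -88.5, 271.0]
tool_rot: [179.8, -0.0, 90.1]
wrist_force: [0.1, -0.2, -0.3]
grip_width: 87.9
finger_force: 0.0
```

View pics/v9.png

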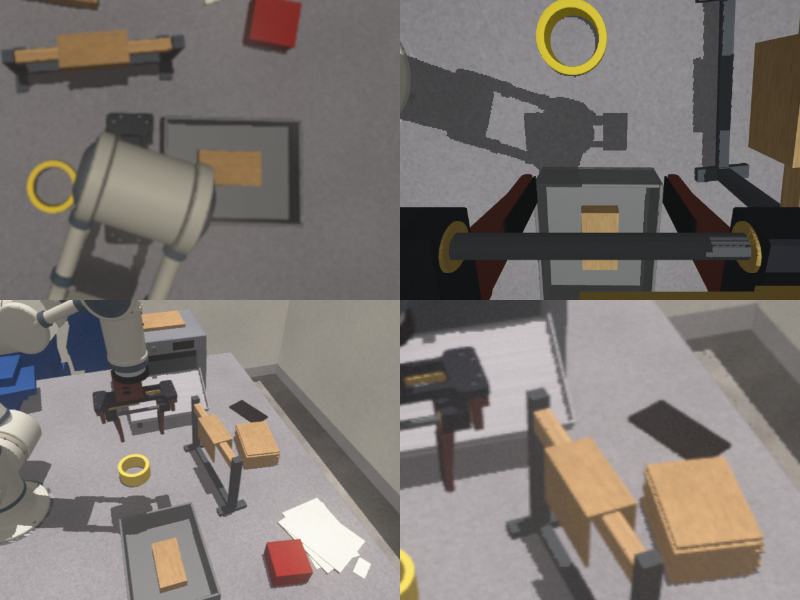

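The lid lies flat in the middle of the tote. The sleeve is level on the bar, the tape, gift box and boards are where they were, and the robot is clear. Handing in.

```bash
python3 -c "
from rig import *
print(sign_off())"
```

```text
the job is handed in; nothing more can be done
None
```

The job is handed in after about 32 s of robot time: the sleeve hangs level astride the bar, the lid lies flat and open side down on the tote floor, and the tape, gift box and boards are where they were.

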